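Push a used needle box through the sharps bin's flap

TASK

Drop the used needle box (the blue one lying on the sharps bin's lid) into the bin without picking it up: push the bin's sprung flap down with one finger and, while that finger keeps it open, push the box over the edge and through with the other. Never shove the box onto the shut flap, do not pinch, lift or press hard on it, and leave everything else where it stands. Finish with the box down in the bin and the flap swung shut by itself.

Things in the scene. Friction and masses are not known exactly. Their poses are not given: they have to be found in the camera images.
- bin: Sharps bin, fixed: yellow tub, flat red lid, 290 (x) x 250 (y) x 200 mm high, empty, some 190 mm deep. Origin on the table, straight under the middle of the edge between the lid's landing and its flap; x points from the landing across the flap (the way the box is to go), z up. Lid spans x = -135 to 155, y = -125 to 125 mm; a rim 7 mm wide and 6 mm high runs round its outer edge.
- landing_edge (a point): Middle of the landing's edge at the flap, on the lid's top face: (0, 0, 200 mm) in the bin's frame, same axes. The landing is flat and level, from x = -135 mm to 0. The opening, closed by the flap, runs from x = 0 to 136 mm and y = -95 to +95 mm. Lid 5 mm thick.
- flap (a joint): Yellow flap in the lid, 133 (x) x 186 (y) x 4 mm, flush with the landing when shut. Hinged along y at x = 136, z = 200 mm of the bin; its free edge, 3 mm from the landing's edge, swings down into the bin. rad: 0 shut, 1.3 fully down. A spring shuts it once let go. Force: 1 N at the free edge starts it, 3 to 5 N half-way to the hinge holds 0.6 rad. Shut, it carries the box's weight.
- flap_edge (a point): Middle of the flap's free edge, on its top face, (3, 0, 200 mm) in the bin's frame when shut; moves with the flap. The nearer the hinge the flap is pressed, the more force it takes; pressing right beside the hinge only jams.
- used_box_center (a point): Centre of the used needle box, the item to be disposed of: closed blue plastic box with a white seam, 40 mm (its x) x 50 mm (its y) x 20 mm high, about 60 g, smooth (slides easily), lying flat on the landing with its x within about 0.35 rad of the bin's x; the centre is 10 mm above the landing. Loose.
- clean_box_center (a point): Centre of a clean needle box, green, same size, lying on the table near the robot: bystander.
- vial_center (a point): Centre of a small glass vial with a blue cap, 22 mm across, 42 mm high, standing on the landing to the +y side of the box: bystander, loose.
- tape_center (a point): Centre of a roll of white tape, 56 mm across, 24 mm high, on the table near the robot: bystander.
- saline_center (a point): Centre of a saline bottle, 60 mm across, 150 mm high, on the table out to one side: bystander.
- cup_center (a point): Centre of a steel cup, 72 mm across, 80 mm high, on the table out to one side: bystander.
- carton_a_center (a point): Centre of a white medicine carton with a red band, 55 x 80 x 65 mm, out to the right: bystander.
- carton_b_center (a point): Centre of a white medicine carton with a blue band, 60 x 80 x 50 mm, out to the left: bystander.
- supply_carton: Open cardboard carton full of stock, fixed, 200 (x) x 270 (y) mm with flaps, 150 mm high, beside the bin (left or right): obstacle. Origin under its centre.
Things that resemble listed ones, but are neither listed nor needed, are in the scene too. What is shaped like the part that bears used_box_center but brown or orange is not meant.

How it is judged:
On the way, in this order (a step that is already met when the one before it is completed fails the run):
1. the flap is pushed well down (0.25 rad or more) while the used box still lies on the landing (value of joint flap above 0.25 rad and x of used_box_center in the frame of bin below 0.005 m and z of used_box_center in the frame of bin above 0.195 m), for 0.1 s.
2. the used box goes down through the open flap (value of joint flap above 0.15 rad and z of used_box_center in the frame of bin below 0.17 m and x of used_box_center in the frame of bin between -0.125 and 0.145 m and y of used_box_center in the frame of bin between -0.115 and 0.115 m).
At the end, for the whole second after the job is handed in: the used box lies at rest inside the bin, its centre less than 60 mm above the bin's base, and the flap has swung shut (under 0.06 rad) (x of used_box_center in the frame of bin between -0.125 and 0.145 m and y of used_box_center in the frame of bin between -0.115 and 0.115 m and z of used_box_center in the frame of bin below 0.06 m and value of joint flap below 0.06 rad and linear speed of used_box below 0.02 m/s); the robot touches nothing.
It fails at once if the used box is shoved onto the flap while it is shut or nearly shut (its centre more than 6 mm past the landing's edge with the flap less than 0.2 rad down) (x of used_box_center in the frame of bin above 0.006 m and z of used_box_center in the frame of bin above 0.19 m and value of joint flap below 0.2 rad).
It fails at once if the used box is lifted (its centre more than 20 mm above its height on the landing) (z of used_box_center in the frame of bin above 0.23 m).
It fails at once if the used box is pinched or pressed with more than 15 N (contact force between the fingers and used_box above 15 N).
It fails at once if a bystander is moved by more than 15 mm (distance of any of vial_center, tape_center, saline_center, cup_center, carton_a_center, carton_b_center, clean_box_center from where it was at the start of the episode above 0.015 m).
It also fails if it takes over 42 s, if anything falls off the work surface, if the arm or the gripper's body presses on something with over 40 N, if the wrist force passes 120 N, or if a joint passes its speed limit or range.

ROBOT

A 6-joint arm with a two-finger parallel gripper is mounted at the origin on the work surface. World frame = base frame: x ahead of the robot, y to its left, z up, the work surface at z = 0. Lengths are in m, angles in rad, forces in N, time in s.
With the tool pointing down it reaches from about 0.2 to 0.875 m from the base axis. Payload 3.4 kg.
Tool frame: the origin (TCP) lies on the mounting face of the last link; the fingertips stand 199 mm ahead of it and the grasp point (between the pads) lies 180 mm ahead of it; y points along the fingers, z is the direction in which the jaws open and shut, and the axes are right-handed (so a half turn about y gives the same grasp; the last joint's range is limited). The gripper opens to 94 mm and grips with 3 to 60 N. Pads are 16 mm wide; open, the fingers measure 119 mm over their backs; the gripper's body (75 mm by 177 mm) begins 78 mm behind the grasp point.
Start: joints at [-1.323, 0.276, 1.505, -0, 1.361, -0.121], TCP at [0.207, -0.536, 0.405] pointing down, gripper open.
Joint ranges: [-2.89, 2.89], [-0.75, 2.08], [0.22, 2.7], [-1.18, 4.32], [0.11, 2.71], [-2.7, 2.7]. Speed limits (rad/s): [2.57, 2.57, 3.14, 3.14, 3.14, 3.14].

INTERFACE

Orientations are given as a unit quaternion [w, x, y, z].
In Python, from workcell import bot gives the robot as it stands.
- The arm moves only by the tool jog_arm, never from a script. Its argument "commands" is a list of rows, each an object with "linear": the shift along the world's x, y, z in mm, a list of three; "yaw": the turn about the world's z in degrees; "hand": the opening, from -1 (shut) to 1 (fully open). A call has 1 to 20 rows; each row shifts and turns the pose as measured when the row begins; what a row does not reach is not made up. A row lasts 1/12 s, in which the tool goes at most 41.7 mm and 7.16 degrees, less where a joint would pass 70% of its speed; a pose out of reach is approached as far as the arm can. A call is refused whole if a number of a shift passes 41.7 or a number of a turn 7.16, either way. A call with a gripper value outside its range is refused whole. The fingers move at their own pace and stop on an object; "squeeze" is the grip in N (left out, the last holds). Time passes only in rows, so rows that do not move let the fingers close. It gives the time, the measured TCP pose, the force and the opening at its end, in the units of the state.
- bot.sense(): the state, without advancing time (a new reading comes with each control period).
- bot.snapshot(name): name is "side" or "top"; returns a dict with "frame" (480x640x3 uint8, blue, green, red), "intrinsics" (3x3 intrinsics, pixels), "T" (4x4, takes a point from camera to world coordinates). Camera axes: x right, y down, z forward; pixel columns grow to the right and rows downward; lengths in m; the calibration is good to about 2 mm. A picture is of the moment at which its call begins. There is no depth.
- bot.close_job(): hands the job in, once; it reports no verdict.
The state is a dict: "time": time; "qpos": joint angles; "qd": joint speeds; "joint_torque": joint torques, N m; "position": TCP position; "orientation": TCP orientation; "ft_force": force on the tool from outside, world axes, zero at the start; "torque": the same for the moment, N m; "width": finger opening in m.
Only numpy, scipy, OpenCV 4.12 (cv2) and the standard library are available. Lean on these libraries where they do the work, as an engineer would, in place of code of your own. Each camera call takes 0.05 s, during which the arm holds its last target. There are 200 camera calls.

## Working session

There is one attempt and no reset: what is moved stays moved. The work goes in short steps, Python scripts to look and compute and a tool call to move; the robot and the scene stay as the last step left them, time stands still between calls to the robot, and variables do not carry over. Pictures are saved under pics/ and viewed, about 8 in all and at most 12, crops included, and the job is handed in when it is done.

Besides the shell and the picture viewer there is one more tool, called after ">>>" by a JSON object that holds its "api" and its "payload". jog_arm: Moves the arm, as the interface text tells. Its arguments: {"type":"object","properties":{"commands":{"type":"array"},"squeeze":{"type":"number"}},"required":["commands"]}

```bash
mkdir -p pics; ls
python3 - <<'E'
from workcell import bot
import cv2,json,numpy as np,pickle
d={}
for n in("side","top"):
    s=bot.snapshot(n);d[n]=s;cv2.imwrite(f"pics/{n}0.png",s["frame"]);print(n,s["intrinsics"],s["T"])
pickle.dump(d,open("s0.pkl","wb"));print(bot.sense())
E
```

```text
pics
side [[587.62091825   0.         314.33776811]
 [  0.         587.62091825 242.51200441]
 [  0.           0.           1.        ]] [[ 0.77438168  0.37649875 -0.50850929  1.31637912]
 [ 0.63271623 -0.45852786  0.62403715 -1.00055103]
 [ 0.00178353 -0.80498503 -0.59329245  1.10031061]
 [ 0.          0.          0.          1.        ]]
top [[483.10508991   0.         326.69504807]
 [  0.         483.10508991 242.28407465]
 [  0.           0.           1.        ]] [[-2.12478450e-02 -9.83523818e-01  1.79525562e-01  3.22126544e-01]
 [-9.99766387e-01  2.16139667e-02  8.33854078e-05  5.81263260e-03]
 [-3.96227107e-03 -1.79481851e-01 -9.83753305e-01  1.28266511e+00]
 [ 0.00000000e+00  0.00000000e+00  0.00000000e+00  1.00000000e+00]]
{'time': 0.1, 'qpos': array([-1.32300906e+00,  2.76492248e-01,  1.50595986e+00,  2.54523187e-06,
        1.36070844e+00, -1.20983688e-01]), 'qd': array([-0.00077921, -0.00230888, -0.00465861,  0.0013373 , -0.00025169,
        0.00050792]), 'joint_torque': array([ 2.32007216e-03, -4.05455661e+01, -2.37780654e+01,  7.03354902e-02,
        2.99162278e-02, -5.07114657e-05]), 'position': array([ 0.20722871, -0.53616269,  0.40393213]), 'orientation': array([ 0.12960823, -0.12967672,  0.69567379, -0.69456723]), 'ft_force': array([-1.26630798, -0.36308246, -0.03678447]), 'torque': array([-0.013322  ,  0.03607565, -0.00934314]), 'width': 0.09418346354875996}
```

View pics/top0.png

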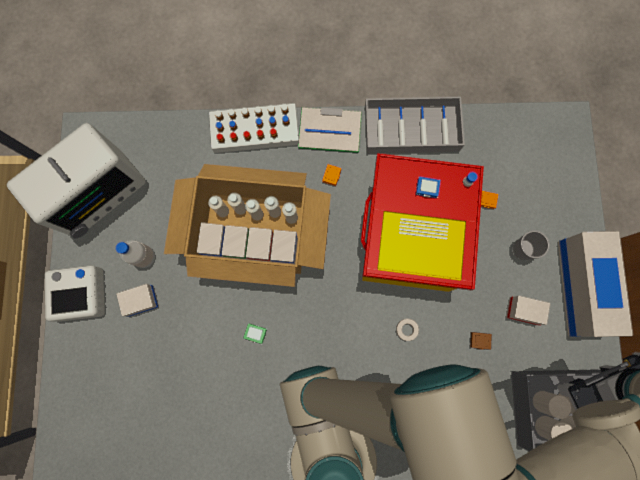

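View pics/side0.png

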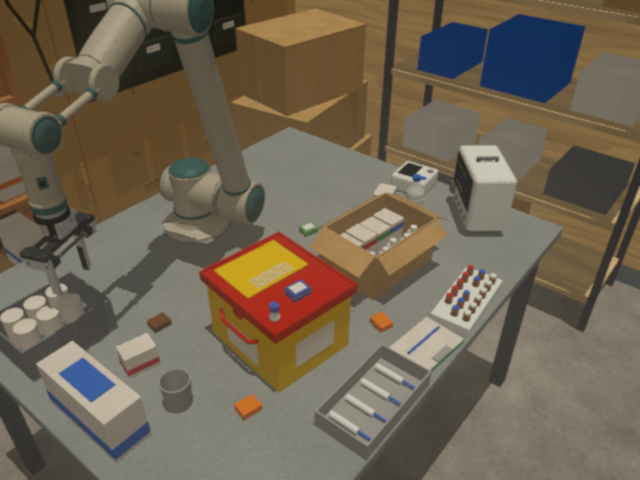

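Top view: lid at (375–480, 157–287), landing on the far side, flap near the robot, so bin x points back at the robot. The used box is at (428,187), the vial at (471,180).

```bash
cat > h.py <<'E'
import numpy as np,cv2
def ray(s,uv,z):
    K,T=np.array(s["intrinsics"]),np.array(s["T"])
    d=T[:3,:3]@np.linalg.solve(K,[uv[0],uv[1],1]);o=T[:3,3]
    return o+d*(z-o[2])/d[2]
def masks(s):
    h=cv2.cvtColor(s["frame"],cv2.COLOR_BGR2HSV)
    return dict(red=cv2.inRange(h,(0,180,90),(6,255,255))|cv2.inRange(h,(174,180,90),(180,255,255)),
      yel=cv2.inRange(h,(22,150,150),(35,255,255)),blue=cv2.inRange(h,(100,120,60),(125,255,255)))
def big(m,x0=0,x1=640,y0=0,y1=480):
    q=np.zeros_like(m);q[y0:y1,x0:x1]=m[y0:y1,x0:x1]
    c=cv2.findContours(q,cv2.RETR_EXTERNAL,cv2.CHAIN_APPROX_NONE)[0]
    return max(c,key=cv2.contourArea)
E
python3 - <<'E'
import pickle;from h import *
np.set_printoptions(precision=4,suppress=True)
d=pickle.load(open("s0.pkl","rb"))
def rect(s,c,z):
    P=np.array([ray(s,p[0],z)[:2] for p in c]);r=cv2.minAreaRect((P*1000).astype(np.float32));print(r,cv2.boxPoints(r).round(1).tolist());return r
t=d["top"];m=masks(t)
print("flap");rect(t,big(m["yel"],370,480,200,285),.2)
print("lid");rect(t,big(m["red"],360,490,150,295),.206)
print("box top");rect(t,big(m["blue"],410,445,170,205),.22)
print("vial cap");rect(t,big(m["blue"],460,482,168,190),.242)
s=d["side"];m=masks(s)
print("side flap");rect(s,big(m["yel"],205,315,235,300),.2)
print("side lid");rect(s,big(m["red"],195,360,230,335),.206)
print("side box");rect(s,big(m["blue"],283,318,275,305),.22)
print("cap");rect(s,big(m["blue"],265,283,298,315),.242)
E
```

```text
flap
((508.3992004394531, -209.21092224121094), (187.65106201171875, 135.9787139892578), 81.42652893066406) [[427.20001220703125, -291.8999938964844], [561.5999755859375, -312.1000061035156], [589.5999755859375, -126.5999984741211], [455.20001220703125, -106.30000305175781]]
lid
((567.7220458984375, -210.6498260498047), (263.481689453125, 290.9976806640625), 81.47827911376953) [[404.29998779296875, -319.3999938964844], [692.0999755859375, -362.5], [731.0999755859375, -101.9000015258789], [443.3999938964844, -58.79999923706055]]
box top
((639.7240600585938, -227.49925231933594), (48.5457763671875, 40.69948196411133), 78.789794921875) [[615.0, -247.39999389648438], [655.0, -255.3000030517578], [664.4000244140625, -207.60000610351562], [624.5, -199.6999969482422]]
vial cap
((653.1465454101562, -321.3009033203125), (17.334733963012695, 23.392269134521484), 43.345401763916016) [[638.7999877929688, -318.70001220703125], [654.9000244140625, -335.79998779296875], [667.5, -323.8999938964844], [651.4000244140625, -306.79998779296875]]
side flap
((507.39398193359375, -213.81027221679688), (184.
[... 193 characters left out ...]
28979492188, -236.41183471679688), (272.6666564941406, 305.556884765625), 81.52037811279297) [[405.1000061035156, -348.70001220703125], [707.2999877929688, -393.79998779296875], [747.5, -124.0999984741211], [445.29998779296875, -79.0]]
side box
((655.134765625, -255.81817626953125), (2.2517364025115967, 0.0), -140.63418579101562) [[656.0, -255.10000610351562], [656.0, -255.10000610351562], [654.2999877929688, -256.5], [654.2999877929688, -256.5]]
cap
((656.1659545898438, -328.9374084472656), (15.055132865905762, 12.674531936645508), 39.36170196533203) [[646.2999877929688, -328.79998779296875], [654.4000244140625, -338.6000061035156], [666.0, -329.1000061035156], [658.0, -319.29998779296875]]
```

>>> {"api": "jog_arm", "payload": {"commands": [{"linear": [7,-18,20],"yaw": 0,"hand": 1},{"linear": [12,-35,15],"yaw": 0,"hand": 1},{"linear": [12,-35,15],"yaw": 0,"hand": 1},{"linear": [12,-35,15],"yaw": 0,"hand": 1},{"linear": [12,-35,10],"yaw": 0,"hand": 1},{"linear": [12,-35,0],"yaw": 0,"hand": 1},{"linear": [12,-35,0],"yaw": 0,"hand": 1},{"linear": [12,-35,0],"yaw": 0,"hand": 1},{"linear": [12,-35,0],"yaw": 0,"hand": 1},{"linear": [12,-35,0],"yaw": 0,"hand": 1}]}}

```text
time: 0.93
position: [0.3139, -0.8431, 0.4678]
orientation: [0.13, -0.129, 0.697, -0.694]
ft_force: [-0.3, -6.5, 14.3]
width: 0.0937
```

>>> {"api": "jog_arm", "payload": {"commands": [{"linear": [12,-35,0],"yaw": 0,"hand": 1},{"linear": [12,-35,0],"yaw": 0,"hand": 1},{"linear": [12,-35,0],"yaw": 0,"hand": 1},{"linear": [12,-35,0],"yaw": 0,"hand": 1}]}}

```text
time: 1.27
position: [0.3273, -0.8904, 0.3992]
orientation: [-0.135, 0.124, -0.673, 0.716]
ft_force: [0.9, -0.2, -0.0]
width: 0.0939
```

>>> {"api": "jog_arm", "payload": {"commands": [{"linear": [13,-35,10],"yaw": 0,"hand": 1},{"linear": [13,-35,10],"yaw": 0,"hand": 1},{"linear": [13,-35,10],"yaw": 0,"hand": 1},{"linear": [13,-35,10],"yaw": 0,"hand": 1},{"linear": [13,-35,10],"yaw": 0,"hand": 1},{"linear": [13,-35,10],"yaw": 0,"hand": 1}]}}

```text
time: 1.77
position: [0.3432, -0.9333, 0.3665]
orientation: [-0.143, 0.114, -0.617, 0.766]
ft_force: [-0.1, -0.0, 0.1]
width: 0.0937
```

```bash
cat >> h.py <<'E'
def tool(q,p):
    from scipy.spatial.transform import Rotation as R
    M=R.from_quat([q[1],q[2],q[3],q[0]]).as_matrix();return M,np.array(p)
O=np.array([.5767,-.2219]);BX=np.array([-.989,.148]);BX/=np.linalg.norm(BX);BY=np.array([-BX[1],BX[0]])
def binf(P): r=np.array(P[:2])-O; return np.array([r@BX,r@BY,P[2]])*1000
def report(s):
    M,p=tool(s["orientation"],s["position"]);a,j=M[:,1],M[:,2]
    print("t",s["time"],"pos",p,"tilt",np.degrees(np.arccos(-a[2])),"appr",a,"jaw",j,"w",s["width"],"F",s["ft_force"],"q",np.array(s["qpos"]))
    for sg in(1,-1):
        h=s["width"]/2
        print(" tip",sg,"inner bin",binf(p+.199*a+sg*h*j).round(1),"outer",binf(p+.199*a+sg*(h+.0125)*j).round(1))
E
python3 -c "
from workcell import bot;from h import *;np.set_printoptions(precision=3,suppress=True);report(bot.sense())"
```

```text
t 1.7667 pos [ 0.343 -0.933  0.367] tilt 12.31798154361511 appr [ 0.079 -0.198 -0.977] jaw [ 0.351 -0.912  0.213] w 0.09368679066890849 F [-0.128 -0.026  0.085] q [-1.292  1.011  0.222  0.022  1.694 -0.084]
 tip 1 inner bin [ 81.7 814.6 182.1] outer [ 75.6 825.2 184.8]
 tip -1 inner bin [126.8 734.9 162.1] outer [132.8 724.3 159.5]
```

>>> {"api": "jog_arm", "payload": {"commands": [{"linear": [13,-35,20],"yaw": 0,"hand": 1},{"linear": [13,-35,20],"yaw": 0,"hand": 1},{"linear": [13,-35,20],"yaw": 0,"hand": 1},{"linear": [13,-35,20],"yaw": 0,"hand": 1},{"linear": [13,-35,20],"yaw": 0,"hand": 1},{"linear": [13,-35,20],"yaw": 0,"hand": 1},{"linear": [13,-35,20],"yaw": 0,"hand": 1},{"linear": [13,-35,20],"yaw": 0,"hand": 1}]}}

```text
time: 2.43
position: [0.3567, -0.9671, 0.3953]
orientation: [-0.155, 0.096, -0.522, 0.833]
ft_force: [-0.2, 0.3, 0.1]
width: 0.0942
```

```bash
cat > r.py <<'E'
from workcell import bot;from h import *;np.set_printoptions(precision=3,suppress=True);report(bot.sense())
E
python3 r.py
```

```text
t 2.4333 pos [ 0.357 -0.967  0.395] tilt 25.877079127537915 appr [ 0.157 -0.407 -0.9  ] jaw [ 0.322 -0.84   0.436] w 0.09421994555037588 F [-0.16   0.297  0.131] q [-1.292  0.997  0.222  0.04   1.473 -0.082]
 tip 1 inner bin [ 43.4 881.9 236.8] outer [ 37.9 891.7 242.3]
 tip -1 inner bin [ 85.1 808.1 195.7] outer [ 90.7 798.3 190.3]
```

>>> {"api": "jog_arm", "payload": {"commands": [{"linear": [0,25,28],"yaw": 0,"hand": -1},{"linear": [0,28,28],"yaw": 3,"hand": -1},{"linear": [0,28,28],"yaw": 5,"hand": -1},{"linear": [6,30,25],"yaw": 5,"hand": -1},{"linear": [13,35,10],"yaw": 5,"hand": -1},{"linear": [14,36,0],"yaw": 5,"hand": -1},{"linear": [14,36,0],"yaw": 5,"hand": -1},{"linear": [14,36,0],"yaw": 5,"hand": -1},{"linear": [14,36,0],"yaw": 5,"hand": -1},{"linear": [14,36,0],"yaw": 5,"hand": -1},{"linear": [14,36,0],"yaw": 5,"hand": -1},{"linear": [14,36,0],"yaw": 5,"hand": -1},{"linear": [14,36,0],"yaw": 5,"hand": -1},{"linear": [14,36,0],"yaw": 3,"hand": -1},{"linear": [14,36,0],"yaw": 0,"hand": -1},{"linear": [14,36,0],"yaw": 0,"hand": -1}], "squeeze": 3}}

```text
time: 3.77
position: [0.5266, -0.4104, 0.4852]
orientation: [-0.564, 0.364, -0.406, 0.621]
ft_force: [0.5, -0.1, 0.5]
width: 0.0007
```

```bash
python3 r.py
```

```text
t 3.7667 pos [ 0.527 -0.41   0.485] tilt 23.941341716064453 appr [ 0.404 -0.035 -0.914] jaw [ 0.909 -0.094  0.406] w 0.0006869939049859196 F [ 0.452 -0.059  0.513] q [-0.847  0.294  1.323  0.301  1.228 -0.805]
 tip 1 inner bin [-59.3 188.8 303.4] outer [-70.7 188.3 308.5]
 tip -1 inner bin [-58.7 188.9 303.2] outer [-47.2 189.4 298.1]
```

>>> {"api": "jog_arm", "payload": {"commands": [{"linear": [14,34,0],"yaw": -1,"hand": -1},{"linear": [14,34,0],"yaw": -1,"hand": -1},{"linear": [14,34,0],"yaw": -1,"hand": -1},{"linear": [14,34,0],"yaw": 0,"hand": -1},{"linear": [14,30,0],"yaw": 0,"hand": -1},{"linear": [8,15,0],"yaw": 0,"hand": -1},{"linear": [0,0,0],"yaw": 0,"hand": -1},{"linear": [0,0,0],"yaw": 0,"hand": -1}]}}

```text
time: 4.43
position: [0.607, -0.2107, 0.481]
orientation: [-0.549, 0.355, -0.419, 0.63]
ft_force: [-1.0, -1.1, 0.6]
width: 0.0005
```

```bash
python3 r.py
python3 - <<'E'
from workcell import bot;import cv2,numpy as np
a=bot.snapshot("side")["frame"][140:400,150:450];cv2.imwrite("pics/c1.png",cv2.resize(a,None,fx=2,fy=2))
E
```

```text
t 4.4333 pos [ 0.607 -0.211  0.481] tilt 23.465652371654205 appr [ 0.396 -0.046 -0.917] jaw [ 0.907 -0.138  0.398] w 0.00046669719285155083 F [-0.951 -1.092  0.642] q [-0.486  0.239  1.408  0.161  1.115 -0.381]
 tip 1 inner bin [-107.8  -18.2  298.5] outer [-119.2  -18.2  303.5]
 tip -1 inner bin [-107.3  -18.2  298.3] outer [-95.9 -18.2 293.4]
```

View pics/c1.png

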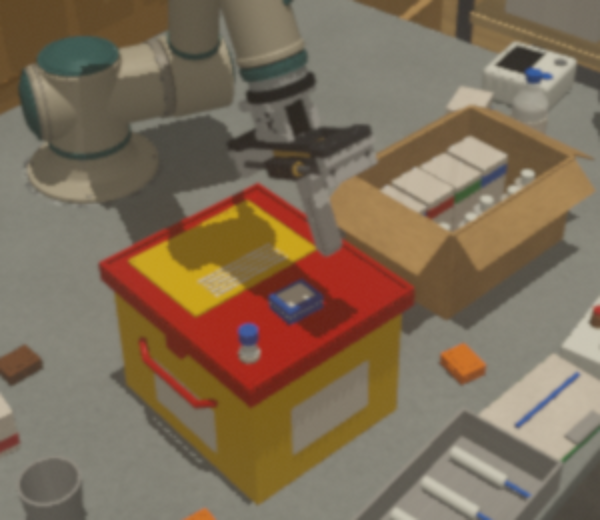

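>>> {"api": "jog_arm", "payload": {"commands": [{"linear": [3,-14,0],"yaw": 0,"hand": -1},{"linear": [0,0,-20],"yaw": 0,"hand": -1},{"linear": [0,0,-25],"yaw": 0,"hand": -1},{"linear": [0,0,-20],"yaw": 0,"hand": -1},{"linear": [0,0,-8],"yaw": 0,"hand": -1},{"linear": [0,0,0],"yaw": 0,"hand": -1}]}}

```text
time: 4.98
position: [0.6083, -0.2389, 0.4064]
orientation: [-0.545, 0.353, -0.418, 0.635]
ft_force: [0.3, 0.5, -0.6]
width: 0.0007
```

```bash
python3 r.py
```

```text
t 4.9833 pos [ 0.608 -0.239  0.406] tilt 23.690251944420996 appr [ 0.398 -0.057 -0.916] jaw [ 0.904 -0.146  0.402] w 0.0006686348749917235 F [ 0.312  0.546 -0.609] q [-0.525  0.29   1.52   0.185  0.952 -0.445]
 tip 1 inner bin [-114.1   11.6  224.3] outer [-125.5   11.8  229.3]
 tip -1 inner bin [-113.4   11.6  224. ] outer [-102.    11.5  219. ]
```

>>> {"api": "jog_arm", "payload": {"commands": [{"linear": [2,8,-4],"yaw": 0,"hand": -1},{"linear": [1,4,-4],"yaw": 0,"hand": -1},{"linear": [0,0,-4],"yaw": 0,"hand": -1},{"linear": [0,0,0],"yaw": 0,"hand": -1}]}}

```text
time: 5.32
position: [0.6119, -0.2302, 0.3956]
orientation: [-0.544, 0.352, -0.417, 0.638]
ft_force: [0.0, 0.7, -0.4]
width: 0.0004
```

```bash
python3 r.py
```

```text
t 5.3167 pos [ 0.612 -0.23   0.396] tilt 23.89205794481083 appr [ 0.4   -0.061 -0.914] jaw [ 0.902 -0.149  0.405] w 0.0003585078370201459 F [ 0.011  0.718 -0.42 ] q [-0.508  0.296  1.54   0.179  0.92  -0.425]
 tip 1 inner bin [-116.8    3.2  213.7] outer [-128.2    3.4  218.8]
 tip -1 inner bin [-116.5    3.2  213.6] outer [-105.     3.   208.5]
```

>>> {"api": "jog_arm", "payload": {"commands": [{"linear": [1,7,0],"yaw": 0,"hand": -1},{"linear": [-8,1.2,0],"yaw": 0,"hand": -1},{"linear": [-8,1.2,0],"yaw": 0,"hand": -1},{"linear": [-8,1.2,0],"yaw": 0,"hand": -1},{"linear": [-8,1.2,0],"yaw": 0,"hand": -1},{"linear": [0,0,0],"yaw": 0,"hand": -1}]}}

```text
time: 5.82
position: [0.5783, -0.2157, 0.3985]
orientation: [-0.545, 0.352, -0.415, 0.638]
ft_force: [0.0, 0.7, -0.0]
width: 0.0007
```

```bash
python3 r.py
```

```text
t 5.8167 pos [ 0.578 -0.216  0.399] tilt 24.154408295716003 appr [ 0.404 -0.062 -0.912] jaw [ 0.901 -0.146  0.409] w 0.000672216150749437 F [ 0.05   0.728 -0.045] q [-0.515  0.239  1.615  0.186  0.899 -0.443]
 tip 1 inner bin [-82.4  -6.  217.1] outer [-93.8  -5.9 222.2]
 tip -1 inner bin [-81.8  -6.  216.8] outer [-70.4  -6.2 211.7]
```

>>> {"api": "jog_arm", "payload": {"commands": [{"linear": [-6,0.9,-3],"yaw": 0,"hand": -1},{"linear": [-6,0.9,-2],"yaw": 0,"hand": -1},{"linear": [-5,0.8,-1],"yaw": 0,"hand": -1},{"linear": [0,0,0],"yaw": 0,"hand": -1}]}}

```text
time: 6.15
position: [0.5595, -0.2133, 0.3947]
orientation: [-0.545, 0.35, -0.412, 0.641]
ft_force: [0.4, -0.1, 0.3]
width: 0.0008
```

```bash
cat > look.py <<'E'
import sys
from workcell import bot;from h import *
np.set_printoptions(precision=1,suppress=True)
s=bot.snapshot("top");c=s["frame"][140:300,350:500];cv2.imwrite(f"pics/{sys.argv[1]}_t.png",cv2.resize(c,None,fx=4,fy=4))
u=bot.snapshot("side");cv2.imwrite(f"pics/{sys.argv[1]}_s.png",cv2.resize(u["frame"][200:390,190:370],None,fx=3,fy=3))
try:
    c=big(masks(s)["blue"],380,460,160,270);P=np.array([binf(ray(s,p[0],.22))[:2] for p in c]);print("box",cv2.minAreaRect(P.astype(np.float32)))
except Exception as e: print(e)
E
python3 r.py; python3 look.py c2
```

```text
t 6.15 pos [ 0.56  -0.213  0.395] tilt 24.555043565136835 appr [ 0.41  -0.065 -0.91 ] jaw [ 0.898 -0.146  0.416] w 0.0008246517240365626 F [ 0.363 -0.13   0.339] q [-0.529  0.213  1.662  0.198  0.874 -0.465]
 tip 1 inner bin [-64.8  -5.2 213.9] outer [-76.2  -5.1 219.1]
 tip -1 inner bin [-64.   -5.2 213.6] outer [-52.7  -5.3 208.4]
box ((-14.835195541381836, -25.10988426208496), (14.015583038330078, 2.2641968727111816), 5.394461154937744)
```

View pics/c2_s.png

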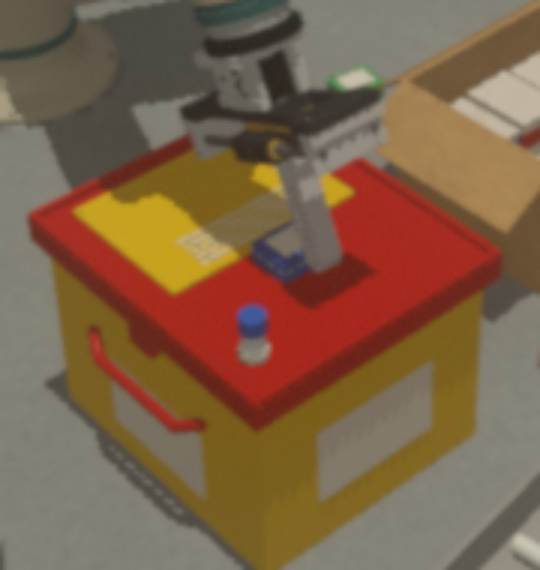

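>>> {"api": "jog_arm", "payload": {"commands": [{"linear": [8,-1.2,0],"yaw": 0,"hand": -1},{"linear": [4,-0.6,10],"yaw": 0,"hand": -1},{"linear": [0,0,22],"yaw": 0,"hand": -1},{"linear": [0,0,22],"yaw": 0,"hand": -1},{"linear": [-10,1.5,12],"yaw": 0,"hand": 1},{"linear": [-15,2.2,0],"yaw": 0,"hand": 1},{"linear": [-15,2.2,0],"yaw": 0,"hand": 1},{"linear": [-10,1.5,0],"yaw": 0,"hand": 1},{"linear": [0,0,0],"yaw": 0,"hand": 1},{"linear": [0,0,0],"yaw": 0,"hand": 1}]}}

```text
time: 7.08
position: [0.5224, -0.2081, 0.4561]
orientation: [-0.544, 0.352, -0.417, 0.638]
ft_force: [-0.5, -0.8, 0.2]
width: 0.037
```

```bash
python3 r.py; python3 look.py c3
```

```text
t 7.0833 pos [ 0.522 -0.208  0.456] tilt 23.945131358910203 appr [ 0.401 -0.06  -0.914] jaw [ 0.902 -0.148  0.406] w 0.03695053772646242 F [-0.492 -0.751  0.202] q [-0.558  0.123  1.618  0.191  1.022 -0.465]
 tip 1 inner bin [-41.9  -5.3 281.7] outer [-53.3  -5.1 286.8]
 tip -1 inner bin [ -8.1  -5.8 266.7] outer [  3.3  -6.  261.6]
box ((-26.766998291015625, -18.381324768066406), (20.407962799072266, 39.82777404785156), 84.52977752685547)
```

View pics/c3_s.png

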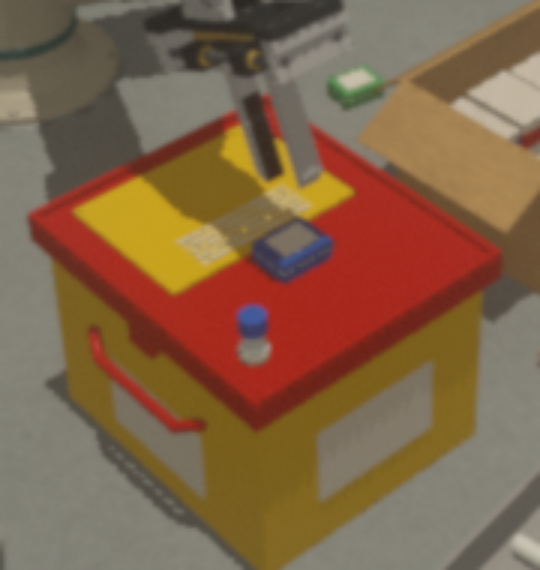

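>>> {"api": "jog_arm", "payload": {"commands": [{"linear": [-6,0.9,0],"yaw": 0,"hand": 1},{"linear": [0,0,0],"yaw": 0,"hand": 1},{"linear": [0,0,0],"yaw": 0,"hand": 1},{"linear": [0,0,0],"yaw": 0,"hand": 1},{"linear": [0,0,0],"yaw": 0,"hand": 1},{"linear": [0,0,0],"yaw": 0,"hand": 1},{"linear": [0,0,0],"yaw": 0,"hand": 1},{"linear": [0,0,-10],"yaw": 0,"hand": 1},{"linear": [0,0,-15],"yaw": 0,"hand": 1},{"linear": [0,0,-10],"yaw": 0,"hand": 1},{"linear": [0,0,0],"yaw": 0,"hand": 1}]}}

```text
time: 8.1
position: [0.5179, -0.2076, 0.4175]
orientation: [-0.545, 0.352, -0.416, 0.637]
ft_force: [-0.4, 1.0, -0.8]
width: 0.0938
```

```bash
python3 r.py; python3 look.py c4
```

```text
t 8.1 pos [ 0.518 -0.208  0.418] tilt 23.95051757921993 appr [ 0.402 -0.06  -0.914] jaw [ 0.902 -0.148  0.406] w 0.09379879607305121 F [-0.441  0.984 -0.83 ] q [-0.563  0.139  1.696  0.205  0.931 -0.493]
 tip 1 inner bin [-63.3  -4.8 254.7] outer [-74.8  -4.7 259.8]
 tip -1 inner bin [ 22.4  -6.  216.6] outer [ 33.8  -6.2 211.6]
box ((-27.53761863708496, -21.10617446899414), (13.768048286437988, 40.06647872924805), 86.29485321044922)
```

>>> {"api": "jog_arm", "payload": {"commands": [{"linear": [0,0,-9],"yaw": 0,"hand": 1},{"linear": [0,0,-9],"yaw": 0,"hand": 1},{"linear": [0,0,-9],"yaw": 0,"hand": 1},{"linear": [0,0,-8],"yaw": 0,"hand": 1},{"linear": [0,0,-5],"yaw": 0,"hand": 1},{"linear": [0,0,0],"yaw": 0,"hand": 1}]}}

```text
time: 8.7
position: [0.5191, -0.2084, 0.3781]
orientation: [-0.545, 0.35, -0.413, 0.64]
ft_force: [0.2, -0.2, 2.6]
width: 0.0939
```

```bash
python3 r.py; python3 look.py c5
```

```text
t 8.7 pos [ 0.519 -0.208  0.378] tilt 24.446497240073743 appr [ 0.409 -0.064 -0.91 ] jaw [ 0.899 -0.146  0.414] w 0.09392430009374066 F [ 0.163 -0.233  2.631] q [-0.563  0.168  1.765  0.224  0.826 -0.523]
 tip 1 inner bin [-66.1  -3.7 216.4] outer [-77.5  -3.5 221.6]
 tip -1 inner bin [ 19.4  -4.7 177.5] outer [ 30.8  -4.9 172.4]
box ((-27.056713104248047, -24.1130428314209), (7.669755935668945, 38.700443267822266), 87.50116729736328)
```

View pics/c5_s.png

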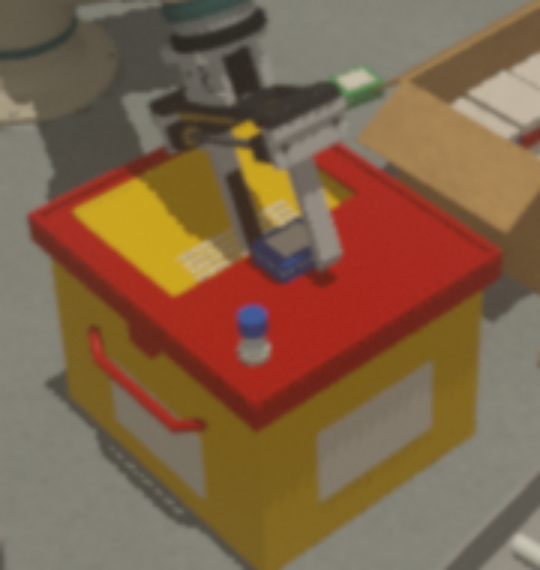

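>>> {"api": "jog_arm", "payload": {"commands": [{"linear": [0,0,-6],"yaw": 0,"hand": 1},{"linear": [0,0,-4],"yaw": 0,"hand": 1},{"linear": [0,0,0],"yaw": 0,"hand": 1},{"linear": [0,0,0],"yaw": 0,"hand": 1}]}}

```text
time: 9.13
position: [0.5198, -0.2087, 0.3698]
orientation: [-0.546, 0.35, -0.411, 0.641]
ft_force: [-0.1, 0.0, 1.2]
width: 0.0941
```

```bash
python3 r.py
```

```text
t 9.1333 pos [ 0.52  -0.209  0.37 ] tilt 24.69161253222675 appr [ 0.412 -0.066 -0.909] jaw [ 0.897 -0.145  0.418] w 0.09406590085717555 F [-0.125  0.035  1.19 ] q [-0.563  0.175  1.779  0.23   0.801 -0.531]
 tip 1 inner bin [-67.6  -3.2 208.7] outer [-78.9  -3.  213.9]
 tip -1 inner bin [ 17.9  -4.2 169.4] outer [ 29.2  -4.3 164.1]
```

>>> {"api": "jog_arm", "payload": {"commands": [{"linear": [-7,1.1,-1],"yaw": 0,"hand": 1},{"linear": [-7,1.1,-1],"yaw": 0,"hand": 1},{"linear": [-7,1.1,-1],"yaw": 0,"hand": 1},{"linear": [-7,1.1,-1],"yaw": 0,"hand": 1},{"linear": [0,0,0],"yaw": 0,"hand": 1}]}}

```text
time: 9.55
position: [0.4911, -0.2047, 0.3679]
orientation: [-0.547, 0.348, -0.407, 0.644]
ft_force: [-0.6, 0.9, 3.4]
width: 0.094
```

```bash
python3 r.py; python3 look.py c6
```

```text
t 9.55 pos [ 0.491 -0.205  0.368] tilt 25.236847402710442 appr [ 0.421 -0.07  -0.905] jaw [ 0.893 -0.145  0.426] w 0.09402609922137106 F [-0.574  0.894  3.395] q [-0.59   0.133  1.839  0.252  0.78  -0.573]
 tip 1 inner bin [-40.1  -2.4 208. ] outer [-51.5  -2.2 213.3]
 tip -1 inner bin [ 44.9  -3.4 167.9] outer [ 56.2  -3.5 162.5]
box ((-12.57789421081543, -23.399765014648438), (8.216971397399902, 38.07415008544922), 89.28462982177734)
```

>>> {"api": "jog_arm", "payload": {"commands": [{"linear": [-6,0.9,-2],"yaw": 0,"hand": 1},{"linear": [-6,0.9,-1],"yaw": 0,"hand": 1},{"linear": [-6,0.9,-1],"yaw": 0,"hand": 1},{"linear": [0,0,0],"yaw": 0,"hand": 1}]}}

```text
time: 9.98
position: [0.4739, -0.2029, 0.3656]
orientation: [-0.547, 0.346, -0.405, 0.646]
ft_force: [-0.2, 0.6, 5.0]
width: 0.0939
```

```bash
python3 r.py; python3 look.py c7
```

```text
t 9.9833 pos [ 0.474 -0.203  0.366] tilt 25.659461494939624 appr [ 0.427 -0.074 -0.901] jaw [ 0.89  -0.144  0.433] w 0.09386858561399199 F [-0.18   0.553  4.962] q [-0.608  0.109  1.876  0.268  0.764 -0.604]
 tip 1 inner bin [-24.   -1.1 206.5] outer [-35.3  -1.  211.9]
 tip -1 inner bin [ 60.6  -2.2 165.9] outer [ 71.9  -2.3 160.5]
box ((9.811771392822266, -23.21483039855957), (7.745249271392822, 35.60560607910156), 86.26423645019531)
```

View pics/c7_s.png

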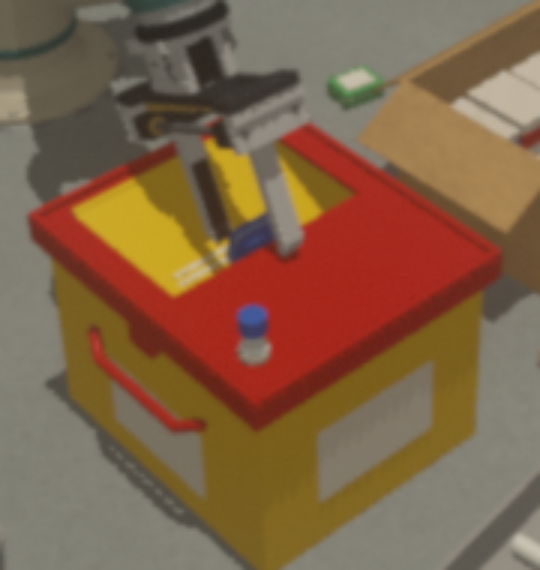

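>>> {"api": "jog_arm", "payload": {"commands": [{"linear": [-6,0.9,-1],"yaw": 0,"hand": 1},{"linear": [-6,0.9,-1],"yaw": 0,"hand": 1},{"linear": [0,0,0],"yaw": 0,"hand": 1},{"linear": [0,0,0],"yaw": 0,"hand": 1}]}}

```text
time: 10.42
position: [0.4623, -0.2016, 0.3643]
orientation: [-0.547, 0.345, -0.404, 0.647]
ft_force: [4.5, 0.8, 4.0]
width: 0.094
```

```bash
python3 r.py; python3 look.py c8
```

```text
t 10.4167 pos [ 0.462 -0.202  0.364] tilt 25.866849787702233 appr [ 0.43  -0.075 -0.9  ] jaw [ 0.888 -0.145  0.436] w 0.09403817370669526 F [4.509 0.796 4.025] q [-0.622  0.093  1.899  0.279  0.757 -0.625]
 tip 1 inner bin [-12.9  -0.5 205.8] outer [-24.2  -0.4 211.2]
 tip -1 inner bin [ 71.7  -1.6 164.8] outer [ 82.9  -1.7 159.3]
max() iterable argument is empty
```

View pics/c8_s.png

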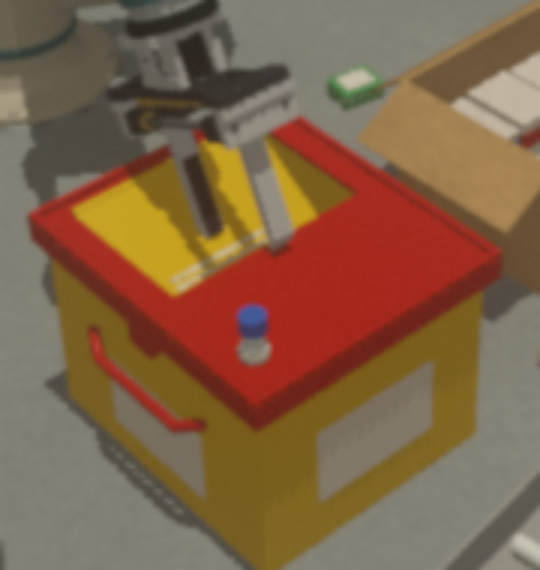

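View pics/c8_t.png

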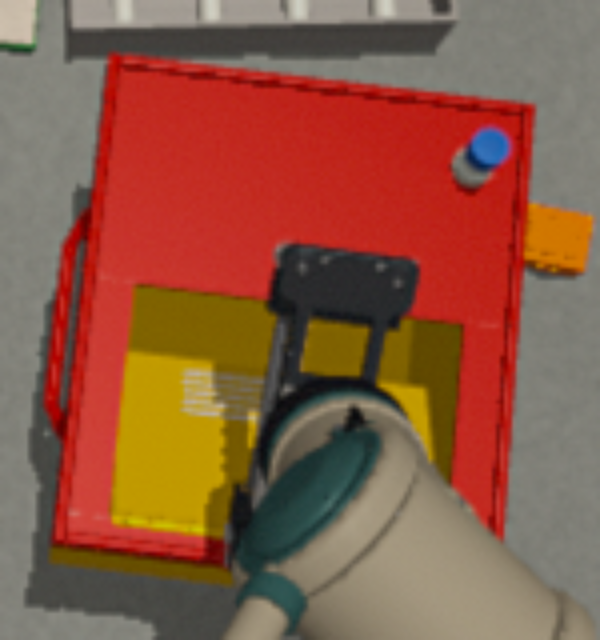

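>>> {"api": "jog_arm", "payload": {"commands": [{"linear": [0,0,0],"yaw": 0,"hand": -0.1},{"linear": [0,0,0],"yaw": 0,"hand": -0.1},{"linear": [0,0,0],"yaw": 0,"hand": -0.1},{"linear": [0,0,0],"yaw": 0,"hand": -0.1},{"linear": [0,0,0],"yaw": 0,"hand": -0.1},{"linear": [-5,0.8,0],"yaw": 0,"hand": -0.1},{"linear": [0,0,0],"yaw": 0,"hand": -0.1}], "squeeze": 3}}

```text
time: 11.1
position: [0.456, -0.2003, 0.3646]
orientation: [-0.547, 0.348, -0.404, 0.645]
ft_force: [-0.4, 0.1, 4.3]
width: 0.0508
```

```bash
python3 r.py; python3 look.py c9
```

```text
t 11.1 pos [ 0.456 -0.2    0.365] tilt 25.541774573675166 appr [ 0.425 -0.074 -0.902] jaw [ 0.891 -0.141  0.431] w 0.05083553127830204 F [-0.42   0.083  4.268] q [-0.628  0.084  1.907  0.278  0.764 -0.633]
 tip 1 inner bin [ 13.8  -1.3 196. ] outer [  2.6  -1.2 201.4]
 tip -1 inner bin [ 59.7  -1.6 174.1] outer [ 71.   -1.7 168.7]
max() iterable argument is empty
```

>>> {"api": "jog_arm", "payload": {"commands": [{"linear": [-4,0.6,0],"yaw": 0,"hand": -0.3},{"linear": [-2,0.3,0],"yaw": 0,"hand": -0.3},{"linear": [0,0,-5],"yaw": 0,"hand": -0.3},{"linear": [0,0,-6],"yaw": 0,"hand": -0.3},{"linear": [0,0,-6],"yaw": 0,"hand": -0.3},{"linear": [0,0,-6],"yaw": 0,"hand": -0.3},{"linear": [0,0,0],"yaw": 0,"hand": -0.3}]}}

```text
time: 11.78
position: [0.4488, -0.1992, 0.3382]
orientation: [-0.547, 0.348, -0.405, 0.644]
ft_force: [-0.2, -0.4, 4.4]
width: 0.0331
```

```bash
python3 r.py; python3 look.py c10
```

```text
t 11.7833 pos [ 0.449 -0.199  0.338] tilt 25.401191161391495 appr [ 0.423 -0.073 -0.903] jaw [ 0.892 -0.141  0.429] w 0.03312228276297392 F [-0.172 -0.376  4.396] q [-0.635  0.101  1.962  0.303  0.699 -0.672]
 tip 1 inner bin [ 29.5  -1.5 165.5] outer [ 18.2  -1.4 170.9]
 tip -1 inner bin [ 59.4  -1.8 151.3] outer [ 70.7  -1.9 146. ]
max() iterable argument is empty
```

View pics/c10_t.png

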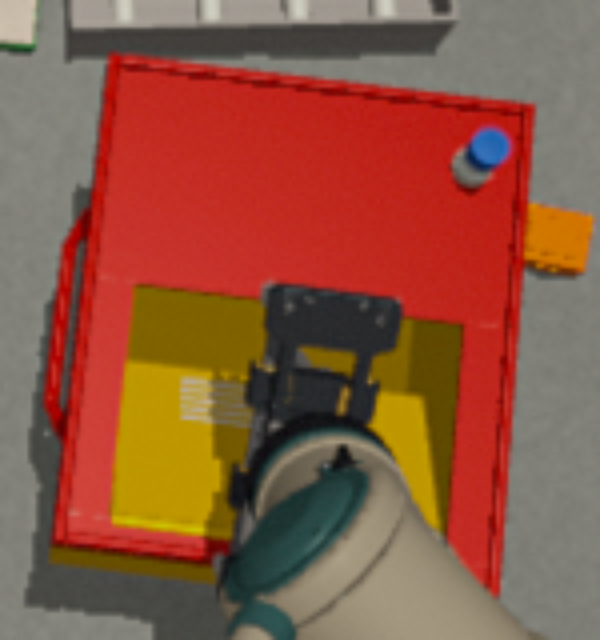

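>>> {"api": "jog_arm", "payload": {"commands": [{"linear": [0,0,8],"yaw": 0,"hand": -0.3},{"linear": [0,0,10],"yaw": 0,"hand": -0.3},{"linear": [0,0,10],"yaw": 0,"hand": -0.3},{"linear": [0,0,15],"yaw": 0,"hand": -0.3},{"linear": [0,0,20],"yaw": 0,"hand": -0.3},{"linear": [-10,0,30],"yaw": 0,"hand": -0.3},{"linear": [-20,0,30],"yaw": 0,"hand": -0.3},{"linear": [-30,0,25],"yaw": 0,"hand": -0.3},{"linear": [-30,0,25],"yaw": 0,"hand": -0.3},{"linear": [-30,0,20],"yaw": 0,"hand": -0.3},{"linear": [-20,-20,0],"yaw": 0,"hand": -0.3},{"linear": [0,0,0],"yaw": 0,"hand": -0.3},{"linear": [0,0,0],"yaw": 0,"hand": -0.3}]}}

```text
time: 12.97
position: [0.2992, -0.2141, 0.5389]
orientation: [-0.545, 0.354, -0.414, 0.638]
ft_force: [0.0, 0.5, 0.1]
width: 0.0332
```

```bash
python3 r.py; python3 look.py c11; python3 -c "
import cv2,numpy as np
a=cv2.resize(cv2.imread('pics/c11_t.png'),(400,427));b=cv2.resize(cv2.imread('pics/c11_s.png'),(400,427));cv2.imwrite('pics/c11.png',np.hstack([a,b]))"
```

```text
t 12.9667 pos [ 0.299 -0.214  0.539] tilt 24.006464476810294 appr [ 0.402 -0.063 -0.913] jaw [ 0.902 -0.142  0.407] w 0.033201109797575866 F [0.009 0.455 0.064] q [-0.971 -0.21   1.731  0.309  1.336 -0.843]
 tip 1 inner bin [179.5  34.2 363.9] outer [168.1  34.3 369. ]
 tip -1 inner bin [209.8  33.9 350.4] outer [221.3  33.8 345.3]
max() iterable argument is empty
```

View pics/c11.png

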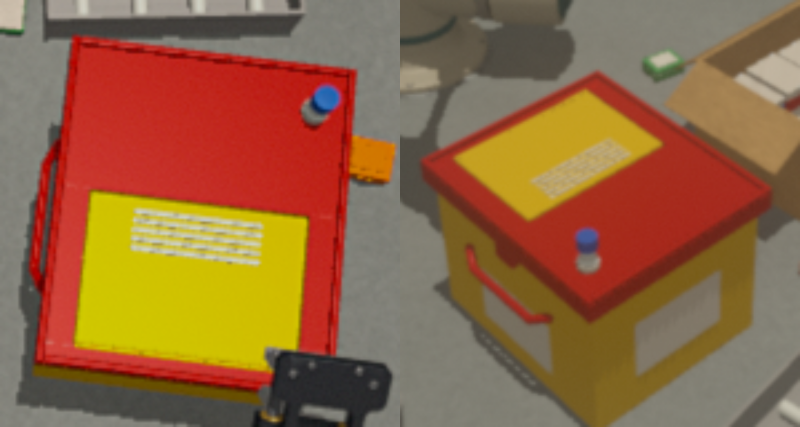

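Both views show the flap flush and shut, no blue box on the lid, and the vial in its place. The hand is clear, so I'm handing the job in.

```bash
python3 -c "
from workcell import bot;print(bot.close_job())"
```

```text
the job is handed in; nothing more can be done
None
```

The used box has dropped through the flap, the flap has swung shut by itself, and the job is handed in at about 13 s of the 42 s allowed. No verdict is reported.

**How it was done:** The moves only allow shifting and yaw, so both fingertips would normally sit at the same height. I reached past the arm's limit, which left the tool tilted about 25°, with one finger lower than the other. With the hand closed, I first slid the box about 36 mm along the landing, stopping short of the flap. I then opened the hand and pressed the flap to about 0.33 rad with the lower finger. The other finger pushed the box over the edge while the flap opened to about 0.6 rad. I then lowered both fingers into the opening to check that the box was not stuck there.

**What the last checks showed:**
- **Flap and box:** The final top and side pictures show the flap flush and the box gone from the lid. The fingers met no resistance in the opening beyond the flap's spring.
- **Bystanders:** The vial and the clean box look unmoved in the final pictures. I did not re-check the other bystanders; the arm did not go near them at low height.
- **Forces:** The readings I took while pressing the flap and pushing the box were about 6 N or less. One early reading of 14 N came in free motion.
- **Not seen:** I could not see the box on the bin's floor, because the shut lid hides it. That it came to rest there is inferred.

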